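# Unstack the paint delivery: two sets to the seats, two crosswise onto stock

## Robot

A 6-joint arm with a two-finger parallel gripper is mounted at the origin on the work surface. World frame = base frame: x ahead of the robot, y to its left, z up, the work surface at z = 0. Lengths are in m, angles in rad, forces in N, time in s.
With the tool pointing down it reaches from about 0.3 to 0.775 m from the base axis. Payload 14.6 kg.
Tool frame: the origin (TCP) lies at the very end of the fingers, on their centre line; the grasp point (between the pads) lies 19 mm behind it; z points along the fingers, y is the line along which they close (so a half turn about z gives the same grasp; the last joint's range is limited). The gripper opens to 94 mm and grips with 3 to 60 N. Pads are 16 mm wide; open, the fingers measure 119 mm over their backs; the gripper's body (75 mm by 177 mm) begins 78 mm behind the grasp point.
Start: joints at [1.092, 0.3, 1.521, -0, 1.321, -0.067], TCP at [0.22, 0.504, 0.205] pointing down, gripper open.
Joint ranges: [-3.03, 3.03], [-0.79, 2.21], [0.23, 2.52], [-1.04, 4.18], [0, 3.07], [-2.55, 2.55]. Speed limits (rad/s): [2.22, 2.22, 2.57, 3.14, 3.14, 3.14].

## Interface

Orientations are given as [roll, pitch, yaw] about the fixed x, y, z axes, in that order (R = Rz(yaw) Ry(pitch) Rx(roll)).
In Python, from station import status, vision, order, silhouettes gives the robot as it stands. The module is installed in compiled form; this text tells all that it offers.
- The arm moves only by the shell command python3 -m pendant 'ROWS' [FORCE]. ROWS is JSON, one flat list of numbers, 7 for each row, row after row: the shift along the tool's x, y, z in units of 500 mm (1.0 is 500 mm), then the turn, a rotation vector about the tool's x, y, z in units of 90 degrees (1.0 is 90 degrees), then the opening, from -1 (shut) to 1 (fully open). A call has 1 to 12 rows; each row is the pose to reach, as a shift and turn from the pose commanded when the call began, along the tool's axes at that moment; what a row does not reach only later rows make up. A row lasts 1/10 s, in which the tool goes at most 50 mm and 8.59 degrees, less where a joint would pass 70% of its speed; a pose out of reach is approached as far as the arm can. A call with a number of a shift or a turn outside -1 to 1 is refused whole. A call with a gripper value outside its range is refused whole. The fingers move at their own pace and stop on an object; FORCE is the grip in N (left out, the last holds). Time passes only in rows, so rows that repeat a pose let the fingers close. It gives the time, the measured TCP pose, the force, the opening and the grip force at its end, in the units of the state.
- status.get_obs(): the state, without advancing time (a new reading comes with each control period).
- vision.camera(name): name is "side" or "top"; returns a dict with "pixels" (480x640x3 uint8, red, green, blue), "K" (3x3 intrinsics, pixels), "k1" (the pictures are not rectified: a ray, as slopes to the right and down, at radius r is drawn at 1 + k1 r^2 times it, then the intrinsics apply), "R" (3x3) and "t" (3): a world point X has camera coordinates R X + t. Camera axes: x right, y down, z forward; pixel columns grow to the right and rows downward; lengths in m; the calibration is good to about 2 mm. A picture is of the moment at which its call begins. There is no depth.
- order.hand_in(): hands the job in; it is judged then, once.
Trained networks look in a picture, given as the dict that the camera call returned (one of the last four; its "shot" number tells which), for a name from the list of things; names that differ only in an ending like _2 or _b are one class to them, and where a whole thing is asked for, a point or a joint stands for the part that bears it (a point fixed in the world has none). Each returns a list of dicts, best first, with "score" (0 to 1); they miss things now and then, are a little off and sometimes report something else, mostly with a low value. They report only what shows in the picture. A call takes as long as a camera call. They do not tell look-alikes from the thing itself.
- silhouettes(target, picture): "region" (480x640 bool, what is visible of it) and "extent" ([left, top, right, bottom] in pixels, round what is visible of it).
The state is a dict: "time_s": time; "qpos": joint angles; "joint_vel": joint speeds; "tau": joint torques, N m; "ee_pos": TCP position; "eef_rot": TCP orientation; "force": force on the tool from outside, world axes, zero at the start; "moment": the same for the moment, N m; "grip_width": finger opening in m; "grip_force": force on a finger pad.
Only numpy, scipy, OpenCV 4.12 (cv2) and the standard library are available. Lean on these libraries where they do the work, as an engineer would, in place of code of your own. Each camera call takes 0.05 s, during which the arm holds its last target. There are 200 camera calls.

## Task

Take apart the crossed stack of four paint cartons on the pale wooden board. Lay the red carton on the red mat and the yellow carton on the yellow mat, each centred and lengthwise along its mat; lay the blue and green cartons on the two brown cartons on the black board as the next, crossing layer: each square across both brown cartons, one at each end, flush with their ends (either colour at either end). Set everything down label up without dropping or tipping it, let go, and leave the jars and the brush pot alone.

Things in the scene. Friction and masses are not known exactly. Their poses are not given: they have to be found in the camera images.
- red_set: Loose red carton, 130 (x) by 40 (y) by 32 (z) mm, 100 to 210 g, rigid: red sleeve, white ends, white label with red dot on top. Starts in the upper layer of the crossed stack: across both lower cartons, underside 40 mm above the table, parallel to the other upper one, 90 mm between centres. Origin: centre of underside; x along its length, z up; same after a half turn.
- blue_set: Loose blue carton, 130 (x) by 40 (y) by 32 (z) mm, 100 to 210 g, rigid: blue sleeve, white ends, white label with blue dot on top. Starts in the upper layer of the crossed stack: across both lower cartons, underside 40 mm above the table, parallel to the other upper one, 90 mm between centres. Origin: centre of underside; x along its length, z up; same after a half turn.
- yellow_set: Loose yellow carton, 130 (x) by 40 (y) by 32 (z) mm, 100 to 210 g, rigid: yellow sleeve, white ends, white label with yellow dot on top. Starts in the lower layer of the crossed stack: on a fixed pale wooden board (150 x 150 x 8 mm), under the upper two, parallel to the other lower one, 90 mm between centres. Origin: centre of underside; x along its length, z up; same after a half turn.
- green_set: Loose green carton, 130 (x) by 40 (y) by 32 (z) mm, 100 to 210 g, rigid: green sleeve, white ends, white label with green dot on top. Starts in the lower layer of the crossed stack: on a fixed pale wooden board (150 x 150 x 8 mm), under the upper two, parallel to the other lower one, 90 mm between centres. Origin: centre of underside; x along its length, z up; same after a half turn.
- red_mat: red seat mat with a thin white outline, 160 (x) by 70 (y) by 4 (z) mm, fixed to the table, its place and yaw vary. Origin: centre of its underside; x along its length, z up. It looks the same after a half turn about z.
- yellow_mat: yellow seat mat with a thin white outline, 160 (x) by 70 (y) by 4 (z) mm, fixed to the table, its place and yaw vary. Origin: centre of its underside; x along its length, z up. It looks the same after a half turn about z.
- stock: Fixed black board 150 x 150 x 8 mm with two plain brown cartons (130 x 40 x 32 mm) fixed on it along its x, centred at y = -45 and +45 mm, tops 40 mm above the table. Place and yaw vary. Origin: centre of the board's underside, z up. The next layer lies along the board's y on those tops, centred at x = -45 and +45 mm, flush with the brown cartons' ends and outer sides.
- white_jar: white paint jar with a paper label, 62 mm across, 70 mm high. A bystander, loose, standing beyond the work: leave it alone. Origin: centre of its underside.
- orange_jar: orange paint jar with a black lid and a paper label, 62 mm across, 70 mm high. A bystander, loose, standing beyond the work: leave it alone. Origin: centre of its underside.
- brush_pot: white ceramic pot 78 mm across and 92 mm high, full of paint brushes reaching to about 200 mm. A bystander, loose, standing beyond the work: leave it alone. Origin: centre of its underside.
Things that resemble listed ones, but are neither listed nor needed, are in the scene too. What is shaped like the green_set but orange, purple or turquoise is not meant.

How it is judged:
By the outcome, as a careful person would: the job done as asked, in the order asked, and still so for the second after the job is handed in, with the robot touching nothing.
It also fails if it takes over 120 s, if anything falls off the work surface, if the arm or the gripper's body presses on something with over 40 N, if the wrist force passes 120 N, or if a joint passes its speed limit or range.

## Working session

There is one attempt and no reset: what is moved stays moved. The work goes in short steps, Python scripts to look and compute and a shell command to move; the robot and the scene stay as the last step left them, time stands still between calls to the robot, and variables do not carry over. Pictures are saved under pics/ and viewed, at most 14 in all, crops included, and the job is handed in when it is done.

```bash
mkdir -p pics
python3 - <<'E'
from station import status, vision
import cv2
for n in ("top","side"):
    c=vision.camera(n); cv2.imwrite(f"pics/{n}0.png",c["pixels"][:,:,::-1])
    print(n,c["K"],c["k1"],c["R"],c["t"])
print(status.get_obs())
E
```

```text
top [[463.41982138   0.         325.19649557]
 [  0.         463.41982138 233.94564819]
 [  0.           0.           1.        ]] -0.1210642088483711 [[ 0.00294493 -0.99996181 -0.00822819]
 [-0.99249788 -0.00191704 -0.1222468 ]
 [ 0.12222636  0.00852647 -0.99246562]] [0.0115733  0.4961529  1.00665656]
side [[449.7000152    0.         325.21991044]
 [  0.         449.7000152  241.75375858]
 [  0.           0.           1.        ]] -0.10098818814912074 [[ 0.99578337 -0.09172554 -0.00138154]
 [-0.07177059 -0.76959355 -0.63448778]
 [ 0.05713551  0.63191153 -0.77293166]] [-0.49620335  0.07388628  1.15261173]
{'time_s': 0.1, 'qpos': array([ 1.09241267e+00,  3.00425992e-01,  1.52149081e+00,  3.37003306e-05,
        1.32066574e+00, -6.65817552e-02]), 'joint_vel': array([ 0.00057846, -0.00031771, -0.00396204,  0.00213049, -0.00278883,
       -0.00102891]), 'tau': array([ 6.65249881e-04, -5.32644331e+01, -3.53281903e+01,  7.09518045e-02,
        2.34580290e-02, -9.16259683e-05]), 'ee_pos': array([0.22003004, 0.50383602, 0.20494925]), 'eef_rot': array([-3.14060714e+00, -9.84304126e-05,  2.72978234e+00]), 'force': array([-0.03978579, -0.43089248,  1.304229  ]), 'moment': array([-0.0012803 , -0.0313221 ,  0.00213503]), 'grip_force': 0.0, 'grip_width': 0.09392781799731179}
```

View pics/top0.png

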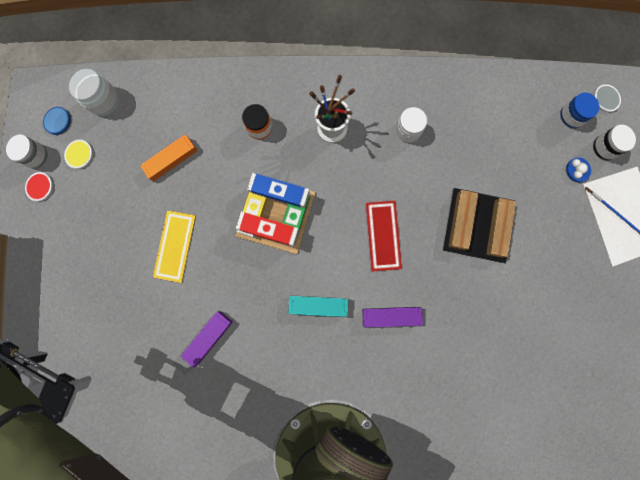

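View pics/side0.png

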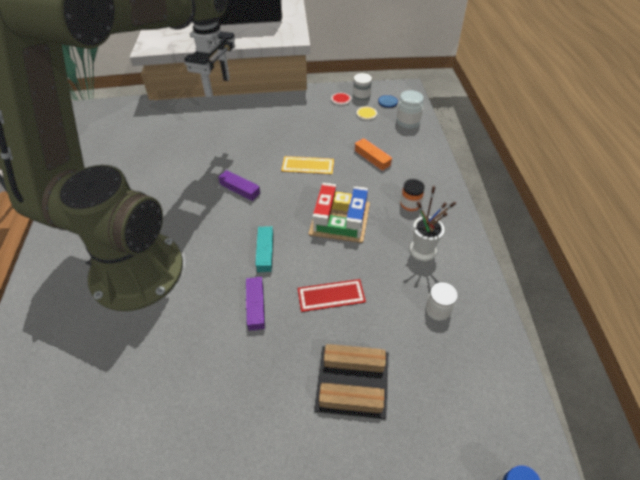

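The top view shows the crossed stack: red (268,228) and blue (279,190) on top, yellow (254,206) and green (293,216) below. The red mat is at (384,236), the yellow mat at (174,246) and the stock at (480,225). The orange (168,158), purple (206,339)/(392,317) and turquoise (318,306) cartons lie flat away from the board, so they are look-alikes.

```bash
cat > h.py <<'E'
import numpy as np, cv2
from scipy.optimize import least_squares
from station import status, vision, silhouettes
def proj(c,X):
    p=X@c["R"].T+c["t"]; s=p[:,:2]/p[:,2:]; s=s*(1+c["k1"]*(s**2).sum(1,keepdims=True))
    return s@c["K"][:2,:2].T+c["K"][:2,2]
def box(l,w,z0,z1,cx=0,cy=0):
    return np.array([[cx+a*l/2,cy+b*w/2,z] for a in(-1,1) for b in(-1,1) for z in(z0,z1)])
def stockpts(): return np.vstack([box(.15,.15,0,.008),box(.13,.04,.008,.04,0,.045),box(.13,.04,.008,.04,0,-.045)])
def model(n,z=0):
    return stockpts() if n=="stock" else box(.16,.07,0,.004) if "mat" in n else box(.13,.04,z,z+.032)
def place(M,p):
    c,s=np.cos(p[2]),np.sin(p[2]); return np.c_[M[:,0]*c-M[:,1]*s+p[0],M[:,0]*s+M[:,1]*c+p[1],M[:,2]]
A=np.linspace(0,2*np.pi,72,endpoint=False); D=np.c_[np.cos(A),np.sin(A)]
def support(P): return (P@D.T).max(0)
def clean(m):
    m=np.uint8(m); k,l,st,_=cv2.connectedComponentsWithStats(m)
    return l==1+np.argmax(st[1:,4])
def fit(M,obs,p0):
    # obs: list of (cam, mask); support functions of hulls (mask edge = pixel centre + ~.5)
    S=[]
    for c,m in obs:
        ys,xs=np.nonzero(clean(m)); S.append(support(np.c_[xs,ys].astype(float))+.5*(abs(D).max(1)))
    f=lambda p:np.concatenate([support(proj(c,place(M,p)))-s for (c,_),s in zip(obs,S)])
    best=min((least_squares(f,[p0[0],p0[1],y],loss="soft_l1",x_scale=[.01,.01,.1]) for y in np.arange(0,3.1,.35)),key=lambda r:r.cost)
    p=best.x; p[2]=(p[2]+np.pi/2)%np.pi-np.pi/2
    return p,np.sqrt(np.mean(f(p)**2))
def ground(c,u,z):
    f=lambda q:(proj(c,np.array([[q[0],q[1],z]]))[0]-u)
    return least_squares(f,[.5,0]).x
def measure(names,cams=None,near=None):
    cams=cams or {n:vision.camera(n) for n in("top","side")}
    out={}
    for n,z in names:
        M=model(n,z); o=[]
        for k,c in cams.items():
            r=[s for s in silhouettes(n,c) if s["score"]>.3]
            print(n,k,[(round(s["score"],2),np.round(s["extent"]).tolist()) for s in r])
            if near is not None and r: r=[s for s in r if np.linalg.norm(ground(c,np.array(s["extent"]).reshape(2,2).mean(0),z+.02)-near)<.06]
            if r: o.append((c,r[0]["region"]))
        for oo in ([o[:1],o[1:],o] if len(o)==2 else [o]):
            if not oo: continue
            ys,xs=np.nonzero(oo[0][1]); p0=ground(oo[0][0],np.array([xs.mean(),ys.mean()]),z+.02)
            p,e=fit(M,oo,p0); print("  ",np.round(p[:2]*1000,1),np.round(np.degrees(p[2]),1),"rms px",round(e,2))
        out[n]=p
    return out
def togo(target,yaw=None):
    """shift (tool units) and turn for tool-down pose: target xyz, yaw = direction of carton length"""
    from scipy.spatial.transform import Rotation as Ro
    s=status.get_obs(); R=Ro.from_euler("xyz",s["eef_rot"]); d=R.inv().apply(np.array(target)-s["ee_pos"])/.5
    if yaw is None: return np.round(d,4)
    # tool x along the carton, z down
    best=[]
    for k in(-1,0,1,2):
        G=Ro.from_euler("xyz",[np.pi,0,yaw+k*np.pi]); v=(R.inv()*G).as_rotvec()/(np.pi/2); best.append(v)
    b=sorted(best,key=np.linalg.norm)
    return np.round(d,4),np.round(b[0],4),np.round(b[-1],4),"q6",s["qpos"][5].round(3),"ee",s["ee_pos"].round(4),s["eef_rot"].round(4)
E
python3 - <<'E'
from h import *
cams={n:vision.camera(n) for n in("top","side")}
measure([("red_set",.04),("blue_set",.04),("yellow_set",.008),("green_set",.008),("red_mat",0),("yellow_mat",0),("stock",0)],cams)
a=cams["top"]["pixels"][160:265,225:325,::-1]
cv2.imwrite("pics/crop.png",cv2.resize(a,None,fx=5,fy=5,interpolation=cv2.INTER_CUBIC))
E
```

```text
red_set top [(0.68, [236.0, 214.0, 298.0, 245.0])]
red_set side [(0.72, [313.0, 182.0, 335.0, 222.0])]
   [504.3 139.5] 75.6 rms px 1.97
   [508.9 141.2] 73.0 rms px 0.58
   [507.5 140.6] 74.0 rms px 1.71
blue_set top [(0.61, [248.0, 172.0, 310.0, 210.0]), (0.42, [395.0, 108.0, 424.0, 144.0])]
blue_set side [(0.77, [349.0, 187.0, 369.0, 228.0]), (0.47, [296.0, 279.0, 368.0, 310.0])]
   [589.4 117.1] 74.3 rms px 0.75
   [595.6 118.2] 73.6 rms px 0.94
   [591.7 117.3] 74.3 rms px 1.2
yellow_set top [(0.65, [247.0, 194.0, 269.0, 217.0])]
yellow_set side [(0.63, [332.0, 193.0, 352.0, 210.0])]
   [588.  169.9] -1.6 rms px 15.36
   [569.8 213.2] 77.3 rms px 10.77
   [569.2 202.1] 77.3 rms px 13.74
green_set top [(0.8, [139.0, 136.0, 195.0, 182.0]), (0.74, [287.0, 197.0, 311.0, 227.0]), (0.74, [183.0, 312.0, 235.0, 368.0]), (0.68, [289.0, 293.0, 350.0, 318.0]), (0.65, [364.0, 309.0, 424.0, 329.0])]
green_set side [(0.89, [246.0, 276.0, 267.0, 332.0]), (0.88, [354.0, 142.0, 391.0, 171.0]), (0.84, [318.0, 216.0, 360.0, 240.0]), (0.64, [220.0, 169.0, 263.0, 202.0])]
   [676.5 380.7] -55.1 rms px 1.04
   [ 317.2 -141.7] -88.9 rms px 0.87
   [673.  377.6] -55.2 rms px 95.02
red_mat top [(0.94, [368.0, 202.0, 403.0, 271.0])]
red_mat side [(0.88, [300.0, 280.0, 371.0, 314.0])]
   [ 497.4 -119.8] 4.1 rms px 1.34
   [ 501.  -120.9] 3.3 rms px 0.48
   [ 499.7 -120.7] 3.6 rms px 1.2
yellow_mat top [(0.72, [152.0, 212.0, 198.0, 281.0])]
yellow_mat side []
   [470.9 365.8] -10.2 rms px 0.71
stock top [(0.85, [441.0, 185.0, 516.0, 261.0])]
stock side [(0.79, [316.0, 344.0, 388.0, 419.0])]
   [ 521.7 -345.2] 78.6 rms px 0.91
   [ 525.3 -346.1] 78.9 rms px 0.99
   [ 523.5 -345.9] 78.8 rms px 1.1
```

View pics/crop.png

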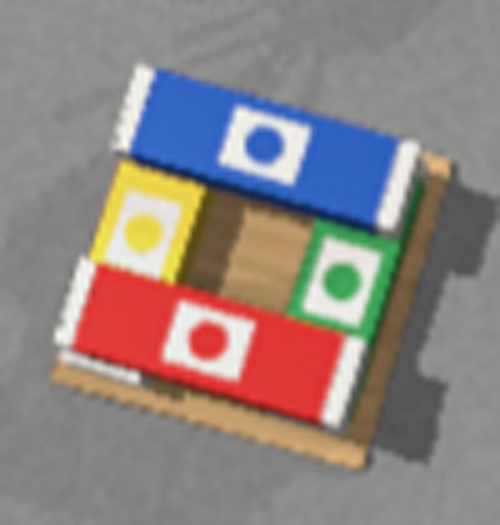

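Crop confirms: red is at crop (205,340) and blue at (265,145) on top. Yellow (145,235) and green (345,283) lie below, on the pale board, and none of the look-alikes is in the stack. I'll refine with colour masks and label centres.

```bash
cat >> h.py <<'E'
HUE={"red":(172,8),"yellow":(20,33),"green":(50,75),"blue":(105,125)}
def cmask(c,col,xy,z,rad=.1):
    hsv=cv2.cvtColor(c["pixels"],cv2.COLOR_RGB2HSV).astype(int); h,s,v=hsv[...,0],hsv[...,1],hsv[...,2]
    if col=="wood": m=(h>5)&(h<25)&(s>60)
    else:
        a,b=HUE[col]; m=((h>=a)&(h<=b) if a<b else (h>=a)|(h<=b))&(s>110)&(v>40)
    ring=np.array([[xy[0]+rad*np.cos(t),xy[1]+rad*np.sin(t),z] for t in A]); w=np.zeros(m.shape,np.uint8)
    cv2.fillPoly(w,[np.int32(proj(c,ring))],1); return m&(w>0)
def label(c,col,xy,z):
    "xy of label centre from hole in sleeve mask, on plane z (top face)"
    m=np.uint8(cmask(c,col,xy,z)); m=cv2.resize(m*255,None,fx=4,fy=4,interpolation=cv2.INTER_LINEAR)
    cs,hi=cv2.findContours(np.uint8(m>127),cv2.RETR_CCOMP,cv2.CHAIN_APPROX_NONE)
    ho=[k for k,h in zip(cs,hi[0]) if h[3]>=0]
    if not ho: return None
    k=max(ho,key=cv2.contourArea); M=cv2.moments(k); u=np.array([M["m10"],M["m01"]])/M["m00"]
    return ground(c,(u+.5)/4-.5,z),cv2.contourArea(k)/16
def fitc(cams,col,M,xy,z,free=False):
    res=[]
    for k,c in cams.items():
        m=cmask(c,col,xy,z); 
        if m.sum()<30: print(col,k,"none"); continue
        if free:
            b=min(((fit(M*[l/.13,1,1],[(c,m)],xy)) for l in(.105,.11,.114,.118,.122,.13)),key=lambda r:r[1])
        else: b=fit(M,[(c,m)],xy)
        print(col,k,np.round(b[0][:2]*1000,1),np.round(np.degrees(b[0][2]),2),"rms",round(b[1],2)); res.append(b[0])
    return res
def lab(cams,col,xy,z):
    for k,c in cams.items():
        r=label(c,col,xy,z); print(col,"label",k,None if r is None else (np.round(r[0]*1000,1),round(r[1])))
E
python3 - <<'E'
from h import *
cams={n:vision.camera(n) for n in("top","side")}
for col,xy,z in(("red",(.506,.14),.04),("blue",(.591,.118),.04),("yellow",(.55,.17),.008),("green",(.54,.085),.008)):
    lab(cams,col,xy,z+.032)
    if z>.03: fitc(cams,col,box(.13,.04,z,z+.032),xy,z,True)
fitc(cams,"red",model("red_mat"),(.499,-.12),0)
fitc(cams,"yellow",model("yellow_mat"),(.471,.366),0)
b=np.vstack([box(.13,.04,.008,.04,0,.045),box(.13,.04,.008,.04,0,-.045)])
fitc(cams,"wood",b,(.5235,-.3459),.02,)
from scipy.spatial.transform import Rotation
print(togo([.506,.140,.16],np.radians(74)))
E
```

```text
red label top (array([504.3, 139.7]), 217)
red label side (array([509. , 139.3]), 118)
red top [505.  140.9] 73.91 rms 0.48
red side [511.1 156.6] 74.58 rms 2.61
blue label top (array([590.7, 117.1]), 214)
blue label side None
blue top [591.7 118. ] 74.14 rms 0.55
blue side [600.1 137.4] 73.19 rms 3.41
yellow label top None
yellow label side None
green label top (array([535.6,  85.1]), 223)
green label side None
red top [ 508.1 -124. ] -0.51 rms 8.29
red side [ 512.1 -111.6] 20.67 rms 8.36
yellow top [480.7 370.4] -2.5 rms 8.04
yellow side [468.3 380.5] -36.42 rms 5.93
wood top [ 533.6 -305.8] -61.03 rms 14.68
wood side [ 523.7 -350.5] 79.01 rms 18.18
(array([-0.8153, -0.4383,  0.0909]), array([0.    , 0.    , 0.9156]), array([-0.    ,  0.    , -1.0844]), 'q6', np.float64(-0.067), 'ee', array([0.2201, 0.504 , 0.2055]), array([3.1416, 0.    , 2.7298]))
```

```bash
python3 -m pendant '[-0.815,-0.438,0.091,0,0,0.9156,0.5, -0.815,-0.438,0.091,0,0,0.9156,0.5, -0.815,-0.438,0.091,0,0,0.9156,0.5, -0.815,-0.438,0.091,0,0,0.9156,0.5, -0.815,-0.438,0.091,0,0,0.9156,0.5, -0.815,-0.438,0.091,0,0,0.9156,0.5, -0.815,-0.438,0.091,0,0,0.9156,0.5, -0.815,-0.438,0.091,0,0,0.9156,0.5, -0.815,-0.438,0.091,0,0,0.9156,0.5, -0.815,-0.438,0.091,0,0,0.9156,0.5, -0.815,-0.438,0.091,0,0,0.9156,0.5, -0.815,-0.438,0.091,0,0,0.9156,0.5]' 20
python3 - <<'E'
from h import *
print(togo([.5065,.1395,.046],np.radians(74)))
c=vision.camera("side"); cv2.imwrite("pics/s1.png",cv2.resize(c["pixels"][100:300,220:460,::-1],None,fx=3,fy=3))
E
```

```text
time_s: 2.2
ee_pos: [0.5056, 0.1405, 0.1599]
eef_rot: [-3.141, 0.0, 1.294]
force: [-0.5, -0.3, -0.7]
grip_width: 0.0702
grip_force: 0.0
(array([-0.0015,  0.0024,  0.2278]), array([-0.0002,  0.    ,  0.0015]), array([-0.0000e+00, -4.0000e-04, -1.9985e+00]), 'q6', np.float64(0.478), 'ee', array([0.5056, 0.1405, 0.1599]), array([-3.1412,  0.    ,  1.2938]))
```

View pics/s1.png

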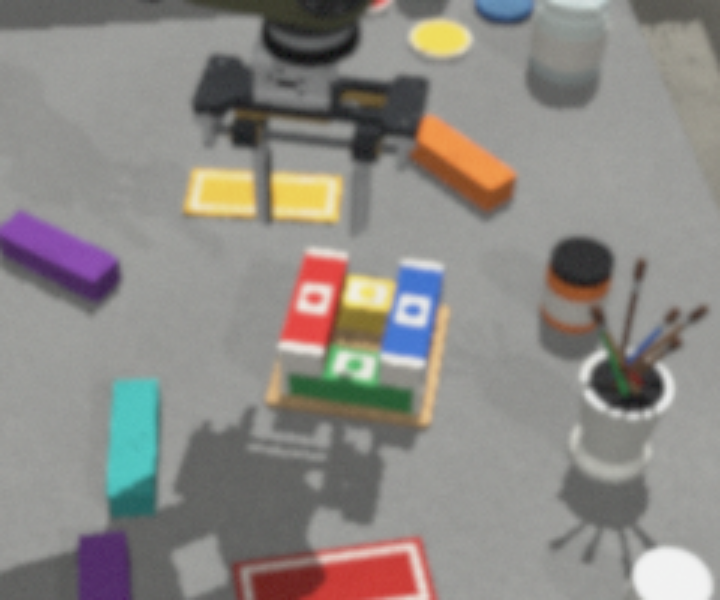

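The gripper hangs above the red carton at about (315,300) in the crop, and the fingers straddle it. Descending and gripping.

```bash
python3 -m pendant '[-0.0015,0.0024,0.08,0,0,0,0.5, -0.0015,0.0024,0.15,0,0,0,0.5, -0.0015,0.0024,0.2,0,0,0,0.5, -0.0015,0.0024,0.228,0,0,0,0.5, -0.0015,0.0024,0.228,0,0,0,0.5, -0.0015,0.0024,0.228,0,0,0,0.5, -0.0015,0.0024,0.228,0,0,0,-0.25, -0.0015,0.0024,0.228,0,0,0,-0.25, -0.0015,0.0024,0.228,0,0,0,-0.25, -0.0015,0.0024,0.228,0,0,0,-0.25, -0.0015,0.0024,0.228,0,0,0,-0.25, -0.0015,0.0024,0.228,0,0,0,-0.25]' 20
python3 - <<'E'
from h import *
cams={n:vision.camera(n) for n in("top","side")}
lab({"side":cams["side"]},"red",(.506,.14),.072)
def f2(col,M,xy):
    for k,c in cams.items():
        m=cv2.morphologyEx(np.uint8(cmask(c,col,xy,0,.11)),cv2.MORPH_OPEN,np.ones((2,2))) 
        m=cv2.dilate(m,np.ones((3,3)));m=cv2.morphologyEx(m,cv2.MORPH_CLOSE,np.ones((25,25)));m=cv2.erode(m,np.ones((3,3)))
        p,e=fit(M,[(c,m)],xy); print(col,k,np.round(p[:2]*1000,1),np.round(np.degrees(p[2]),2),round(e,2))
f2("red",model("red_mat"),(.499,-.12)); f2("yellow",model("yellow_mat"),(.471,.366))
b=np.vstack([box(.13,.04,.008,.04,0,.045),box(.13,.04,.008,.04,0,-.045)]); f2("wood",b,(.5235,-.3459))
E
```

```text
time_s: 3.45
ee_pos: [0.507, 0.1391, 0.0462]
eef_rot: [3.141, -0.0, 1.291]
force: [-1.0, -0.6, 4.4]
grip_width: 0.0398
grip_force: 20.0
red label side None
red top [ 494.4 -122.9] 4.35 0.73
red side [ 503.5 -124.4] 4.56 1.22
yellow top [468.3 363.2] -9.69 0.52
yellow side [416.9 438.5] -89.83 16.19
wood top [ 518.7 -346.7] 78.59 0.24
wood side [ 526.8 -349.1] 78.39 0.66
```

```bash
python3 -m pendant '[0,0,-0.02,0,0,0,-0.25, 0,0,-0.06,0,0,0,-0.25, 0,0,-0.14,0,0,0,-0.25, 0,0,-0.22,0,0,0,-0.25, 0,0,-0.22,0,0,0,-0.25]' 20
cat >> h.py <<'E'
def f2(cams,col,M,xy):
    out=[]
    for k,c in cams.items():
        m=np.uint8(cmask(c,col,xy,0,.11)); n,l,st,_=cv2.connectedComponentsWithStats(m); m=np.uint8(np.isin(l,[i for i in range(1,n) if st[i,4]>25]))
        m=cv2.copyMakeBorder(m,20,20,20,20,cv2.BORDER_CONSTANT);m=cv2.morphologyEx(m,cv2.MORPH_CLOSE,np.ones((25,25)))[20:-20,20:-20]
        p,e=fit(M,[(c,m)],xy); print(col,k,np.round(p[:2]*1000,1),np.round(np.degrees(p[2]),2),round(e,2)); out.append(p)
    return out
brown=np.vstack([box(.13,.04,.008,.04,0,.045),box(.13,.04,.008,.04,0,-.045)])
E
python3 - <<'E'
from h import *
cams={n:vision.camera(n) for n in("top","side")}
f2(cams,"red",model("red_mat"),(.499,-.12)); f2(cams,"yellow",model("yellow_mat"),(.471,.366)); f2(cams,"wood",brown,(.5235,-.3459))
for n,xy in (("red",(.499,-.121)),("yellow",(.47,.364)),("wood",(.523,-.347))):
    pass
c=cams["side"]; M=[model("red_mat"),model("yellow_mat"),stockpts(),brown]; P=[(.499,-.121,.072),(.47,.364,-.17),(.523,-.347,1.374),(.523,-.347,1.374)]
for k,c in cams.items():
    im=cv2.resize(c["pixels"][:,:,::-1],None,fx=4,fy=4,interpolation=cv2.INTER_CUBIC)
    for m,p in zip(M,P):
        h=cv2.convexHull(np.float32(proj(c,place(m,p)))); cv2.polylines(im,[np.int32((h+.5)*4-.5)],True,(255,0,255),1)
    for n,p in (("r",P[0]),("s",P[2])):
        u=(proj(c,np.array([[p[0],p[1],.01]]))[0]*4).astype(int); cv2.imwrite(f"pics/ov_{k}_{n}.png",im[u[1]-190:u[1]+190,u[0]-190:u[0]+190])
a=[cv2.imread(f"pics/ov_{k}_{n}.png") for k in cams for n in "rs"]
cv2.imwrite("pics/ov.png",np.vstack([np.hstack(a[:2]),np.hstack(a[2:])])[:600*2])
E
python3 -c "
import cv2;a=cv2.imread('pics/ov.png');cv2.imwrite('pics/ov2.png',cv2.resize(a,(600,600),interpolation=cv2.INTER_AREA))"
```

```text
time_s: 4.05
ee_pos: [0.5088, 0.1396, 0.1615]
eef_rot: [3.134, -0.004, 1.292]
force: [0.1, -0.0, -2.1]
grip_width: 0.0397
grip_force: 20.0
red top [ 496.8 -120.7] 4.38 0.71
red side [ 501.1 -121.4] 4.45 1.0
yellow top [469.5 369. ] -6.98 2.27
yellow side [443.5 393.3] 84.4 7.53
wood top [ 521.1 -344.5] -11.5 0.23
wood side [ 524.9 -347. ] -11.8 0.62
```

View pics/ov2.png

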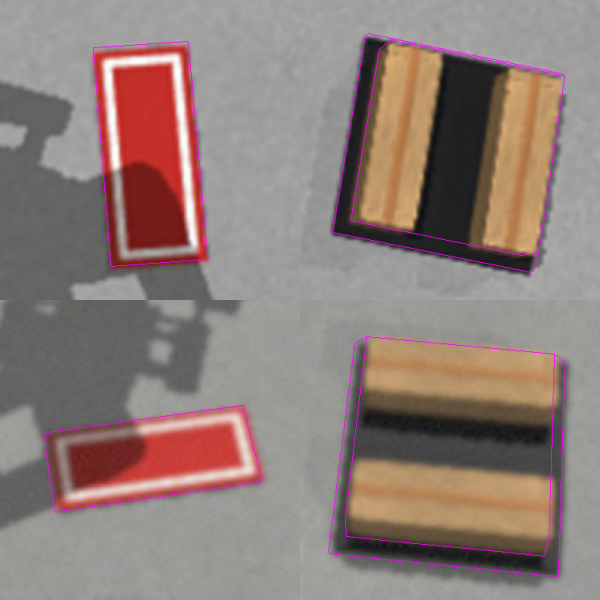

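The overlay outlines fit the red mat and the stock in both views. Board x, along the brown cartons, is at about -11.6°. The red carton is lifted, so I carry it to its mat.

Run:
```python
from h import *
print(togo([.499,-.121,.12],np.radians(4.4)))
```

```text
(array([-0.5046,  0.1281,  0.0728]), array([ 4.000e-04, -7.000e-04,  7.734e-01]), array([ 8.0000e-04,  4.0000e-04, -1.2266e+00]), 'q6', np.float64(0.477), 'ee', array([0.5069, 0.1392, 0.1565]), array([ 3.1405e+00, -5.0000e-04,  1.2916e+00]))
```

```bash
python3 -m pendant '[-0.06,0.015,0,0,0,0.09,-0.25, -0.13,0.035,0,0,0,0.18,-0.25, -0.2,0.05,0,0,0,0.27,-0.25, -0.27,0.07,0.02,0,0,0.36,-0.25, -0.33,0.085,0.03,0,0,0.45,-0.25, -0.39,0.1,0.045,0,0,0.54,-0.25, -0.44,0.112,0.06,0,0,0.63,-0.25, -0.48,0.122,0.073,0,0,0.71,-0.25, -0.5046,0.1281,0.073,0,0,0.7734,-0.25, -0.5046,0.1281,0.073,0,0,0.7734,-0.25, -0.5046,0.1281,0.073,0,0,0.7734,-0.25, -0.5046,0.1281,0.073,0,0,0.7734,-0.25]' 20
python3 - <<'E'
from h import *
print(togo([.499,-.121,.0104],np.radians(4.4)))
cams={n:vision.camera(n) for n in("top","side")}
fitc(cams,"yellow",box(.13,.04,.008,.04),(.55,.17),.02,True);lab(cams,"green",(.54,.085),.04);lab(cams,"yellow",(.56,.17),.04)
E
```

```text
time_s: 5.35
ee_pos: [0.4987, -0.1202, 0.1191]
eef_rot: [-3.141, 0.001, 0.08]
force: [1.3, -0.3, -1.3]
grip_width: 0.0399
grip_force: 20.0
(array([0.0006, 0.0017, 0.2173]), array([-0.0003,  0.0004,  0.0019]), array([-7.0000e-04, -4.0000e-04, -1.9981e+00]), 'q6', np.float64(1.183), 'ee', array([ 0.4987, -0.1202,  0.1191]), array([-3.1412e+00,  7.0000e-04,  7.9700e-02]))
yellow top [545.7 177.8] -16.4 rms 3.09
yellow side none
green label top (array([535.4,  85. ]), 227)
green label side None
yellow label top (array([557.2, 174.6]), 197)Traceback (most recent call last):
  File "<stdin>", line 4, in <module>
  File "h.py", line 86, in lab
    r=label(c,col,xy,z); print(col,"label",k,None if r is None else (np.round(r[0]*1000,1),round(r[1])))
  File "h.py", line 70, in label
    ho=[k for k,h in zip(cs,hi[0]) if h[3]>=0]
                            ~~^^^
TypeError: 'NoneType' object is not subscriptable
```

Lower slowly onto the mat, stopping just at contact.

```bash
python3 -m pendant '[0.0006,0.0015,0.07,0,0,0.002,-0.25, 0.0006,0.0015,0.13,0,0,0.002,-0.25, 0.0006,0.0015,0.17,0,0,0.002,-0.25, 0.0006,0.0015,0.195,0,0,0.002,-0.25, 0.0006,0.0015,0.207,0,0,0.002,-0.25, 0.0006,0.0015,0.213,0,0,0.002,-0.25, 0.0006,0.0015,0.217,0,0,0.002,-0.25, 0.0006,0.0015,0.217,0,0,0.002,-0.25, 0.0006,0.0015,0.217,0,0,0.002,-0.25]' 20
python3 - <<'E'
from h import *
print(togo([.499,-.121,.0104],np.radians(4.4)), status.get_obs()["force"])
E
```

```text
time_s: 6.35
ee_pos: [0.4996, -0.1218, 0.0115]
eef_rot: [3.141, -0.001, 0.074]
force: [0.2, 0.2, -0.4]
grip_width: 0.0399
grip_force: 20.0
(array([-0.001 , -0.0018,  0.0022]), array([ 0.0002, -0.0005, -0.002 ]), array([-8.000e-04, -4.000e-04,  1.998e+00]), 'q6', np.float64(1.187), 'ee', array([ 0.4996, -0.1218,  0.0115]), array([ 3.1412e+00, -8.0000e-04,  7.3600e-02])) [ 0.22218286  0.23075735 -0.36125669]
```

```bash
python3 -m pendant '[-0.001,-0.0012,0.002,0,0,0,-0.25, -0.001,-0.0012,0.003,0,0,0,-0.25, -0.001,-0.0012,0.003,0,0,0,-0.25, -0.001,-0.0012,0.003,0,0,0,-0.25]' 20
```

```text
time_s: 6.75
ee_pos: [0.4989, -0.1212, 0.0103]
eef_rot: [3.141, -0.001, 0.074]
force: [-2.7, 0.7, 7.5]
grip_width: 0.0394
grip_force: 20.0
```

```bash
python3 -m pendant '[0,0,0,0,0,0,0.5, 0,0,0,0,0,0,0.5, 0,0,0,0,0,0,0.5, 0,0,0,0,0,0,0.5, 0,0,-0.03,0,0,0,0.5, 0,0,-0.1,0,0,0,0.5, 0,0,-0.2,0,0,0,0.5, 0,0,-0.28,0,0,0,0.5, 0,0,-0.28,0,0,0,0.5]' 20
python3 - <<'E'
from h import *
print(togo([.593,.1175,.15],np.radians(74)))
cams={"top":vision.camera("top")}
lab(cams,"red",(.499,-.121),.036)
f2(cams,"red",model("red_mat"),(.499,-.121))
lab(cams,"blue",(.591,.117),.072)
cv2.imwrite("pics/t2.png",cams["top"]["pixels"][:,:,::-1])
E
```

```text
time_s: 7.65
ee_pos: [0.5008, -0.1218, 0.1547]
eef_rot: [3.138, -0.008, 0.074]
force: [0.7, 0.3, -0.2]
grip_width: 0.0706
grip_force: 0.0
(array([ 0.219 , -0.4638,  0.0097]), array([ 0.005 , -0.0033, -0.7753]), array([-0.0036, -0.0055,  1.2246]), 'q6', np.float64(1.187), 'ee', array([ 0.5008, -0.1218,  0.1547]), array([ 3.1383, -0.0082,  0.0736]))Traceback (most recent call last):
  File "<stdin>", line 4, in <module>
  File "h.py", line 86, in lab
    r=label(c,col,xy,z); print(col,"label",k,None if r is None else (np.round(r[0]*1000,1),round(r[1])))
  File "h.py", line 70, in label
    ho=[k for k,h in zip(cs,hi[0]) if h[3]>=0]
                            ~~^^^
TypeError: 'NoneType' object is not subscriptable
```

```bash
python3 -m pendant '[0.22,-0.464,0,0,0,-0.7753,0.5, 0.22,-0.464,0,0,0,-0.7753,0.5, 0.22,-0.464,0,0,0,-0.7753,0.5, 0.22,-0.464,0,0,0,-0.7753,0.5, 0.22,-0.464,0,0,0,-0.7753,0.5, 0.22,-0.464,0,0,0,-0.7753,0.5, 0.22,-0.464,0,0,0,-0.7753,0.5, 0.22,-0.464,0,0,0,-0.7753,0.5, 0.22,-0.464,0,0,0,-0.7753,0.5, 0.22,-0.464,0,0,0,-0.7753,0.5, 0.22,-0.464,0,0,0,-0.7753,0.5]' 20
python3 - <<'E'
from h import *
print(togo([.593,.1172,.0462],np.radians(74)))
cams={n:vision.camera(n) for n in("top","side")}
for k,c in cams.items():
  for a in [("red",(.499,-.121),.036),("blue",(.591,.117),.072)]:
    try: lab({k:c},*a)
    except Exception as e: print(k,a,"none")
f2(cams,"red",model("red_mat"),(.499,-.121))
cv2.imwrite("pics/t2.png",np.hstack([cams[k]["pixels"][150:330,230:430,::-1] for k in cams]).repeat(2,0).repeat(2,1))
E
```

```text
time_s: 8.8
ee_pos: [0.5912, 0.1181, 0.1488]
eef_rot: [-3.141, 0.0, 1.288]
force: [-0.1, 0.0, -0.6]
grip_width: 0.0706
grip_force: 0.0
(array([-0.0007,  0.0042,  0.2053]), array([-0.0005,  0.0002, -0.0024]), array([4.0000e-04, 8.0000e-04, 1.9976e+00]), 'q6', np.float64(0.419), 'ee', array([0.5912, 0.1181, 0.1488]), array([-3.1408e+00,  4.0000e-04,  1.2878e+00]))
red label top (array([ 492. , -116.7]), 1632)
blue label top None
red label side (array([ 501.2, -121.7]), 161)
blue label side None
red top [ 496.8 -120.8] 4.46 0.73
red side [ 501.3 -120.4] 4.83 2.12
```

View pics/t2.png

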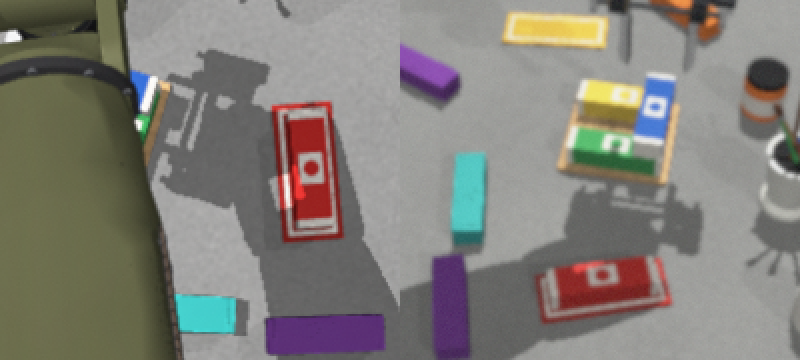

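The red carton lies centred along its mat: side label at (501.2,-121.7) mm against mat (501.1,-121.4) mm. The blue carton is at (655,105) under the open gripper.

```bash
python3 -m pendant '[-0.0007,0.0042,0.08,0,0,-0.0024,0.5, -0.0007,0.0042,0.14,0,0,-0.0024,0.5, -0.0007,0.0042,0.18,0,0,-0.0024,0.5, -0.0007,0.0042,0.205,0,0,-0.0024,0.5, -0.0007,0.0042,0.205,0,0,-0.0024,0.5, -0.0007,0.0042,0.205,0,0,-0.0024,0.5, -0.0007,0.0042,0.205,0,0,-0.0024,-0.25, -0.0007,0.0042,0.205,0,0,-0.0024,-0.25, -0.0007,0.0042,0.205,0,0,-0.0024,-0.25, -0.0007,0.0042,0.205,0,0,-0.0024,-0.25, -0.0007,0.0042,0.205,0,0,-0.0024,-0.25]' 20
python3 -m pendant '[0,0,-0.01,0,0,0,-0.25, 0,0,-0.05,0,0,0,-0.25, 0,0,-0.13,0,0,0,-0.25, 0,0,-0.2,0,0,0,-0.25, 0,0,-0.2,0,0,0,-0.25, 0,0,-0.2,0,0,0,-0.25]' 20
python3 - <<'E'
from h import *
b=np.radians(-11.65); c=np.array([.523,-.346])
for s in(1,-1): print(s,c+s*.045*np.array([np.cos(b),np.sin(b)]))
t=c+.045*np.array([np.cos(b),np.sin(b)])
print(togo([*t,.14],b+np.pi/2))
E
```

```text
time_s: 10.0
ee_pos: [0.5934, 0.1174, 0.0473]
eef_rot: [3.141, -0.0, 1.295]
force: [-0.6, 0.5, 3.2]
grip_width: 0.0397
grip_force: 20.0
time_s: 10.6
ee_pos: [0.5933, 0.1174, 0.1471]
eef_rot: [3.141, -0.0, 1.295]
force: [-0.2, 0.4, -1.5]
grip_width: 0.04
grip_force: 20.0
1 [ 0.56707297 -0.35508697]
-1 [ 0.47892703 -0.33691303]
(array([-0.9235,  0.2067,  0.0142]), array([ 0.0004, -0.0002, -0.046 ]), array([-2.000e-04, -6.000e-04,  1.954e+00]), 'q6', np.float64(0.41), 'ee', array([0.5933, 0.1174, 0.1471]), array([ 3.1410e+00, -3.0000e-04,  1.2952e+00]))
```

```bash
python3 -m pendant '[-0.06,0.013,0,0,0,-0.01,-0.25, -0.15,0.033,0,0,0,-0.01,-0.25, -0.24,0.053,0,0,0,-0.02,-0.25, -0.33,0.074,0,0,0,-0.02,-0.25, -0.42,0.094,0,0,0,-0.03,-0.25, -0.51,0.114,0,0,0,-0.03,-0.25, -0.6,0.134,0,0,0,-0.04,-0.25, -0.69,0.154,0,0,0,-0.046,-0.25, -0.78,0.174,0,0,0,-0.046,-0.25, -0.86,0.192,0.007,0,0,-0.046,-0.25, -0.9,0.202,0.014,0,0,-0.046,-0.25, -0.9235,0.2067,0.014,0,0,-0.046,-0.25]' 20
python3 -m pendant '[0,0,0,0,0,0,-0.25, 0,0,0,0,0,0,-0.25]' 20
python3 - <<'E'
from h import *
print(togo([.5671,-.3551,.048],np.radians(78.35)))
cams={n:vision.camera(n) for n in("top","side")}
lab({"top":cams["top"]},"yellow",(.56,.17),.04); lab({"top":cams["top"]},"green",(.54,.085),.04)
fitc(cams,"yellow",box(.13,.04,.008,.04),(.55,.17),.02,True)
for k in cams: 
  try: lab({k:cams[k]},"blue",(.567,-.355),.164)
  except Exception: print("no")
E
```

```text
time_s: 11.8
ee_pos: [0.5658, -0.3564, 0.1372]
eef_rot: [-3.138, -0.002, 1.366]
force: [0.8, 0.4, -1.9]
grip_width: 0.0401
grip_force: 20.0
time_s: 12.0
ee_pos: [0.5672, -0.354, 0.1394]
eef_rot: [-3.141, -0.001, 1.368]
force: [0.3, -0.2, -1.5]
grip_width: 0.0401
grip_force: 20.0
(array([-0.0023,  0.0005,  0.1829]), array([-0.0005, -0.0004,  0.0004]), array([ 6.0000e-04, -8.0000e-04, -1.9996e+00]), 'q6', np.float64(-0.41), 'ee', array([ 0.5672, -0.354 ,  0.1394]), array([-3.1407e+00, -6.0000e-04,  1.3680e+00]))
yellow label top (array([557.3, 174.7]), 198)
green label top (array([535.4,  85.1]), 226)
yellow top [557.3 173.7] -16.98 rms 0.36
yellow side [610.1 237.8] 81.6 rms 13.22
blue label top None
blue label side None
```

```bash
python3 -m pendant '[-0.002,0.0005,0.05,0,0,0,-0.25, -0.002,0.0005,0.1,0,0,0,-0.25, -0.002,0.0005,0.14,0,0,0,-0.25, -0.002,0.0005,0.16,0,0,0,-0.25, -0.002,0.0005,0.16,0,0,0,-0.25, -0.002,0.0005,0.16,0,0,0,-0.25]' 20
python3 - <<'E'
from h import *
s=status.get_obs();e=s["ee_pos"]; print(togo([.5671,-.3551,.048],np.radians(78.35)))
c=vision.camera("side"); im=cv2.resize(c["pixels"][:,:,::-1],None,fx=5,fy=5,interpolation=cv2.INTER_CUBIC)
d=lambda M,p:cv2.polylines(im,[np.int32((cv2.convexHull(np.float32(proj(c,place(M,p))))+.5)*5)],True,(255,0,255),1)
d(brown,(.523,-.346,-.2033)); d(box(.13,.04,e[2]-.0073,e[2]+.0247),(e[0],e[1],s["eef_rot"][2]))
u=(proj(c,np.array([[.523,-.346,.03]]))[0]*5).astype(int); cv2.imwrite("pics/b1.png",im[u[1]-300:u[1]+300,u[0]-350:u[0]+350])
E
```

```text
time_s: 12.7
ee_pos: [0.5677, -0.356, 0.0611]
eef_rot: [3.14, 0.001, 1.368]
force: [0.9, -1.0, -1.0]
grip_width: 0.0398
grip_force: 20.0
(array([ 0.0016, -0.0015,  0.0262]), array([0.0008, 0.0003, 0.0003]), array([-5.0000e-04,  1.2000e-03, -1.9997e+00]), 'q6', np.float64(-0.412), 'ee', array([ 0.5677, -0.356 ,  0.0611]), array([3.1404e+00, 5.0000e-04, 1.3679e+00]))
```

View pics/b1.png

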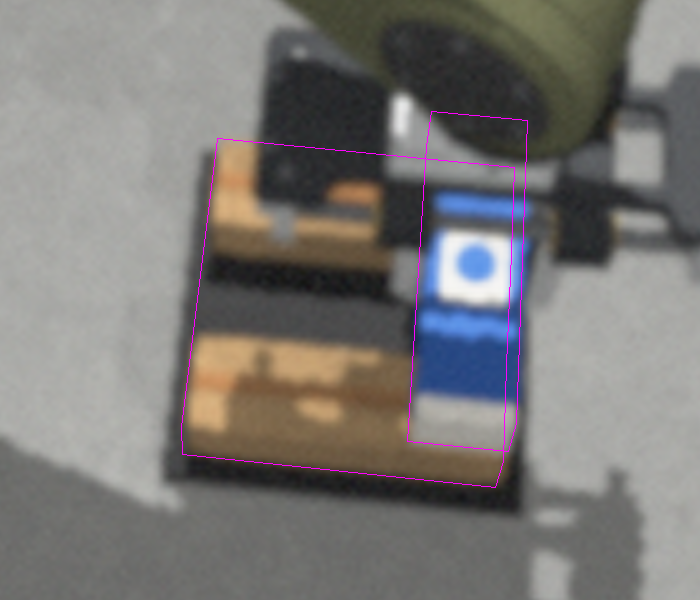

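The side view shows the held blue carton over the far end of the brown pair. Its edges at (415–517,447) and the wood edges sit offset the same way from the outlines (camera bias), so it is aligned. Setting it down.

```bash
python3 -m pendant '[0.001,-0.001,0.015,0,0,0,-0.25, 0.001,-0.001,0.022,0,0,0,-0.25, 0.001,-0.001,0.026,0,0,0,-0.25, 0.001,-0.001,0.026,0,0,0,-0.25, 0.001,-0.001,0.026,0,0,0,-0.25]' 20
```

```text
time_s: 13.25
ee_pos: [0.5667, -0.3555, 0.0473]
eef_rot: [-3.141, -0.0, 1.367]
force: [-3.0, 2.4, 4.9]
grip_width: 0.0398
grip_force: 20.0
```

```bash
python3 -m pendant '[0,0,0,0,0,0,0.5, 0,0,0,0,0,0,0.5, 0,0,0,0,0,0,0.5, 0,0,0,0,0,0,0.5, 0,0,-0.03,0,0,0,0.5, 0,0,-0.1,0,0,0,0.5, 0,0,-0.2,0,0,0,0.5, 0,0,-0.2,0,0,0,0.5, 0,0,-0.2,0,0,0,0.5]' 20
python3 - <<'E'
from h import *
print(togo([.5597,.1745,.14],np.radians(163.5)))
E
```

```text
time_s: 14.15
ee_pos: [0.5672, -0.3558, 0.1491]
eef_rot: [3.139, 0.001, 1.368]
force: [0.3, -0.4, -0.4]
grip_width: 0.0703
grip_force: 0.0
(array([ 1.0357, -0.2288,  0.0162]), array([ 9.000e-04,  2.000e-03, -9.461e-01]), array([ 2.1000e-03, -9.0000e-04,  1.0539e+00]), 'q6', np.float64(-0.412), 'ee', array([ 0.5672, -0.3558,  0.1491]), array([3.1387e+00, 1.3000e-03, 1.3675e+00]))
```

```bash
python3 -m pendant '[0.95,-0.21,0,0,0,-0.946,0.5, 0.95,-0.21,0,0,0,-0.946,0.5, 0.95,-0.21,0,0,0,-0.946,0.5, 0.95,-0.21,0,0,0,-0.946,0.5, 0.95,-0.21,0,0,0,-0.946,0.5, 0.95,-0.21,0,0,0,-0.946,0.5, 0.95,-0.21,0,0,0,-0.946,0.5, 0.95,-0.21,0,0,0,-0.946,0.5, 0.95,-0.21,0,0,0,-0.946,0.5, 0.95,-0.21,0,0,0,-0.946,0.5, 0.95,-0.21,0,0,0,-0.946,0.5, 0.95,-0.21,0,0,0,-0.946,0.5]' 20
python3 - <<'E'
from h import *
print(togo([.5597,.1745,.0143],np.radians(163.5)))
c=vision.camera("side"); cams={"side":c}
b=fit(box(.13,.04,.008,.04),[(c,cmask(c,"green",(.54,.085),.02)|0)],(.54,.085)); print(b)
cams["top"]=vision.camera("top")
lab({"top":cams["top"]},"green",(.54,.085),.04) if 0 else None
for k in cams:
  try: lab({k:cams[k]},"blue",(.567,-.355),.072)
  except Exception: print("no")
f2(cams,"wood",brown,(.523,-.346))
im=np.hstack([cv2.resize(cams["side"]["pixels"][y:y+130,x:x+130,::-1],None,fx=3,fy=3,interpolation=cv2.INTER_CUBIC) for x,y in((285,315),(280,150))])
cv2.imwrite("pics/b2.png",im)
E
```

```text
time_s: 15.35
ee_pos: [0.5592, 0.1312, 0.146]
eef_rot: [-3.141, -0.002, 2.854]
force: [0.3, -0.2, -0.0]
grip_width: 0.0707
grip_force: 0.0
(array([0.0233, 0.0835, 0.2634]), array([-0.0006, -0.001 ,  0.    ]), array([ 1.5e-03, -9.0e-04, -2.0e+00]), 'q6', np.float64(-1.116), 'ee', array([0.5592, 0.1312, 0.146 ]), array([-3.1407e+00, -1.5000e-03,  2.8536e+00]))
(array([ 0.53351914,  0.0898372 , -0.4770379 ]), np.float64(4.6151637809980155))
blue label side (array([ 567.7, -357. ]), 278)
blue label top (array([ 564. , -356.2]), 205)
wood side [ 523.1 -347.6] -11.27 5.51
wood top [ 520.  -342.7] -11.88 4.75
```

View pics/b2.png

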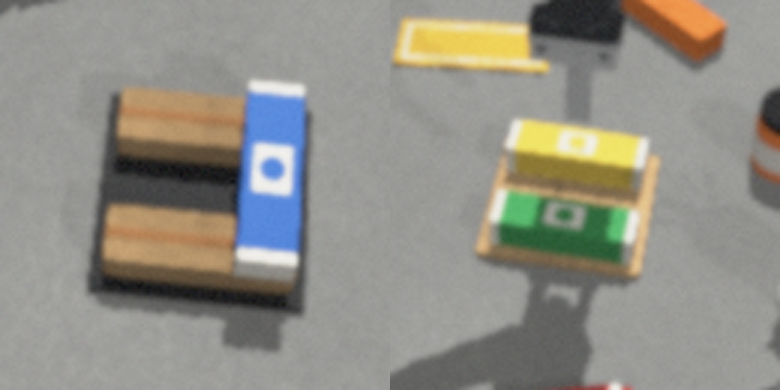

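Blue sits across the far end of the brown cartons; yellow (575,145) and green (565,215) are undisturbed on the pale board. I'll check blue more closely with per-camera outlines while moving on to yellow.

```bash
python3 -m pendant '[0.0233,0.0835,0.08,0,0,0,0.5, 0.0233,0.0835,0.12,0,0,0,0.5, 0.0233,0.0835,0.12,0,0,0,0.5, 0.0233,0.0835,0.12,0,0,0,0.5]' 20
python3 - <<'E'
from h import *
print(togo([.5597,.1745,.0148],np.radians(163.5)))
o=[]
for n,P in(("top",(.5211,-.3445,np.radians(-11.6))),("side",(.5249,-.347,np.radians(-11.6)))):
    c=vision.camera(n); im=cv2.resize(c["pixels"][:,:,::-1],None,fx=6,fy=6,interpolation=cv2.INTER_CUBIC)
    d=lambda M,col:cv2.polylines(im,[np.int32((cv2.convexHull(np.float32(proj(c,place(M,P))))+.5)*6)],True,col,1)
    d(brown,(255,0,255)); d(box(.04,.13,.04,.072,.045),(0,255,255)); d(box(.04,.13,.072,.072,.045),(0,255,255))
    u=(proj(c,place(np.array([[.0,0,.04]]),P))[0]*6).astype(int); o.append(im[u[1]-250:u[1]+250,u[0]-200:u[0]+200+0])
    m=cmask(c,"blue",place(np.array([[.045,0,.05]]),P)[0,:2],.05,.09)
    r=[(fit(box(l,.04,.04,.072),[(c,m)],P[:2]),l) for l in(.105,.11,.114,.118,.122)]; r=min(r,key=lambda q:q[0][1]); print(n,r, "ideal",place(np.array([[.045,0,0]]),P))
cv2.imwrite("pics/b3.png",np.hstack(o))
E
```

```text
time_s: 15.85
ee_pos: [0.5608, 0.1731, 0.0875]
eef_rot: [-3.141, -0.0, 2.852]
force: [1.4, 0.1, 0.7]
grip_width: 0.0703
grip_force: 0.0
(array([0.0029, 0.0022, 0.1453]), array([-0.0002, -0.0002, -0.0012]), array([-3.0000e-04,  3.0000e-04,  1.9988e+00]), 'q6', np.float64(-1.044), 'ee', array([0.5608, 0.1731, 0.0875]), array([-3.1413e+00, -3.0000e-04,  2.8517e+00]))
top ((array([ 0.56400162, -0.35775434,  1.34791109]), np.float64(0.42054972997985085)), 0.105) ideal [[ 0.56518089 -0.35354851  0.        ]]
side ((array([ 0.56989517, -0.35141253,  1.37848937]), np.float64(1.6585275751087567)), 0.105) ideal [[ 0.56898089 -0.35604851  0.        ]]
```

View pics/b3.png

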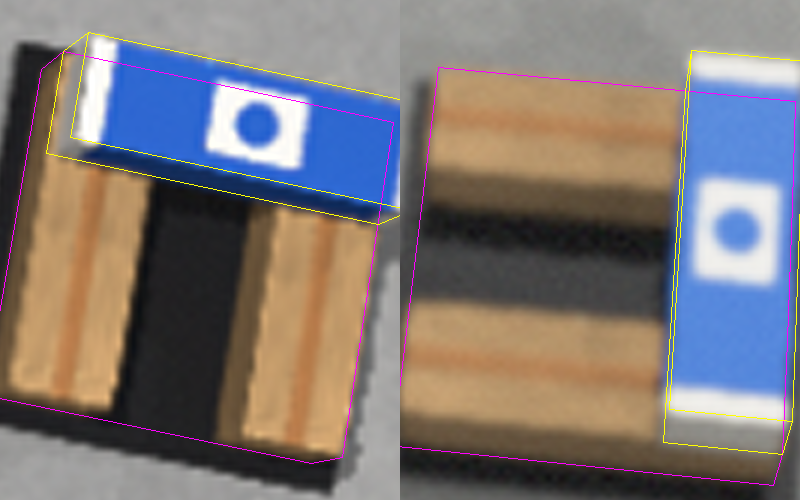

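Blue is within about 1–2 mm of the ideal slot in both views (left end edge at (78,140) against ideal (71,137) at 6x), so it stays. Gripping yellow.

```bash
python3 -m pendant '[0.0029,0.0022,0.07,0,0,-0.001,0.5, 0.0029,0.0022,0.12,0,0,-0.001,0.5, 0.0029,0.0022,0.145,0,0,-0.001,0.5, 0.0029,0.0022,0.145,0,0,-0.001,0.5, 0.0029,0.0022,0.145,0,0,-0.001,0.5, 0.0029,0.0022,0.145,0,0,-0.001,-0.25, 0.0029,0.0022,0.145,0,0,-0.001,-0.25, 0.0029,0.0022,0.145,0,0,-0.001,-0.25, 0.0029,0.0022,0.145,0,0,-0.001,-0.25, 0.0029,0.0022,0.145,0,0,-0.001,-0.25]' 20
python3 -m pendant '[0,0,-0.01,0,0,0,-0.25, 0,0,-0.05,0,0,0,-0.25, 0,0,-0.13,0,0,0,-0.25, 0,0,-0.2,0,0,0,-0.25, 0,0,-0.2,0,0,0,-0.25, 0,0,-0.2,0,0,0,-0.25]' 20
python3 - <<'E'
from h import *
cams={n:vision.camera(n) for n in("top","side")}
print(status.get_obs()["ee_pos"])
for n in cams:
    c=cams[n]; 
    for s in silhouettes("yellow_mat",c)[:2]:
        if s["score"]>.3: print(n,s["score"],s["extent"],fit(model("yellow_mat"),[(c,s["region"])],(.47,.365)))
    im=cv2.resize(c["pixels"][:,:,::-1],None,fx=5,fy=5,interpolation=cv2.INTER_CUBIC)
    P=(.4713,.3655,np.radians(-10)); cv2.polylines(im,[np.int32((cv2.convexHull(np.float32(proj(c,place(model("yellow_mat"),P))))+.5)*5)],True,(255,0,255),1)
    u=(proj(c,np.array([[.471,.3655,0]]))[0]*5).astype(int); cv2.imwrite(f"pics/y_{n}.png",im[u[1]-220:u[1]+220,u[0]-200:u[0]+200])
cv2.imwrite("pics/y.png",np.hstack([cv2.imread(f"pics/y_{n}.png") for n in cams]))
E
```

```text
time_s: 16.95
ee_pos: [0.5596, 0.1757, 0.0147]
eef_rot: [3.142, 0.0, 2.855]
force: [-1.5, -0.3, 3.4]
grip_width: 0.0401
grip_force: 20.0
time_s: 17.55
ee_pos: [0.5594, 0.1758, 0.1147]
eef_rot: [3.141, 0.001, 2.855]
force: [-0.2, 0.9, -1.1]
grip_width: 0.0397
grip_force: 20.0
[0.5587586  0.17553435 0.11306621]
top 0.78 [154.0, 211.6, 181.0, 280.1] (array([0.47028168, 0.38646226, 0.13685664]), np.float64(6.887257796144351))
top 0.67 [461.2, 185.0, 524.3, 222.4] (array([ 0.57724465, -0.38032593,  1.51226961]), np.float64(5.688679517760611))
side 0.81 [280.8, 154.5, 325.3, 167.8] (array([0.46301037, 0.38699579, 1.02872836]), np.float64(5.95808288268447))
side 0.58 [317.7, 163.2, 369.1, 186.5] (array([0.6286355 , 0.33392691, 1.37112292]), np.float64(9.091409968025042))
```

View pics/y.png

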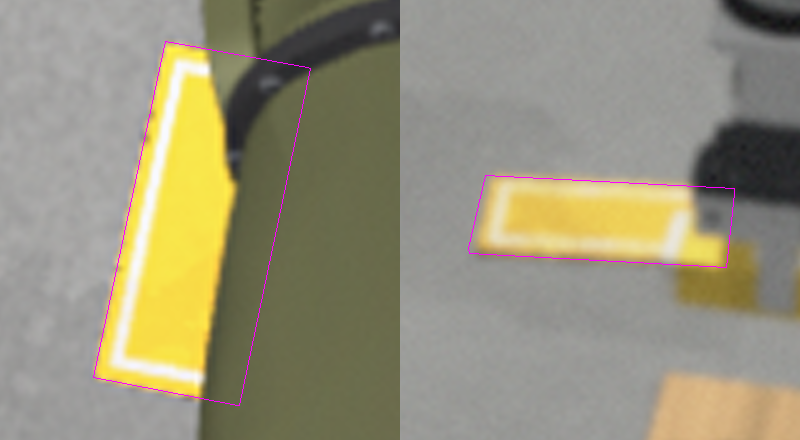

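The yellow mat outline (left edge near (100,380) in the top crop) agrees with about (473,366) mm at -10° after bias. Yellow is held.

Run:
```python
from h import *
print(togo([.473,.366,.11],np.radians(170)))
```

```text
(array([0.2723, 0.3169, 0.0062]), array([-0.0007, -0.0014, -0.0714]), array([-2.1000e-03,  1.1000e-03,  1.9286e+00]), 'q6', np.float64(-1.042), 'ee', array([0.5588, 0.1755, 0.113 ]), array([-3.1404e+00, -2.1000e-03,  2.8550e+00]))
```

```bash
python3 -m pendant '[0.03,0.035,0,0,0,-0.01,-0.25, 0.09,0.105,0,0,0,-0.03,-0.25, 0.15,0.175,0,0,0,-0.05,-0.25, 0.21,0.245,0,0,0,-0.0714,-0.25, 0.25,0.29,0,0,0,-0.0714,-0.25, 0.272,0.317,0,0,0,-0.0714,-0.25, 0.272,0.317,0,0,0,-0.0714,-0.25, 0.272,0.317,0,0,0,-0.0714,-0.25, 0.272,0.317,0,0,0,-0.0714,-0.25]' 20
python3 - <<'E'
from h import *
print(togo([.473,.366,.0115],np.radians(170)))
E
```

```text
time_s: 18.65
ee_pos: [0.4745, 0.365, 0.1142]
eef_rot: [-3.141, -0.0, 2.966]
force: [0.3, -0.5, -1.6]
grip_width: 0.0396
grip_force: 20.0
(array([0.0032, 0.0016, 0.2055]), array([-0.0003, -0.0001, -0.0009]), array([-2.0000e-04,  4.0000e-04,  1.9991e+00]), 'q6', np.float64(-0.8), 'ee', array([0.4745, 0.365 , 0.1142]), array([-3.1412e+00, -2.0000e-04,  2.9656e+00]))
```

```bash
python3 -m pendant '[0.0032,0.0016,0.07,0,0,0,-0.25, 0.0032,0.0016,0.13,0,0,0,-0.25, 0.0032,0.0016,0.17,0,0,0,-0.25, 0.0032,0.0016,0.195,0,0,0,-0.25, 0.0032,0.0016,0.203,0,0,0,-0.25, 0.0032,0.0016,0.206,0,0,0,-0.25, 0.0032,0.0016,0.207,0,0,0,-0.25, 0.0032,0.0016,0.207,0,0,0,-0.25, 0.0032,0.0016,0.207,0,0,0,-0.25]' 20
```

```text
time_s: 19.55
ee_pos: [0.4726, 0.3674, 0.0116]
eef_rot: [3.141, 0.001, 2.967]
force: [-0.0, 0.9, -1.2]
grip_width: 0.0398
grip_force: 20.0
```

```bash
python3 -m pendant '[0,-0.001,0.001,0,0,0,-0.25, 0,-0.001,0.002,0,0,0,-0.25, 0,-0.001,0.002,0,0,0,-0.25, 0,-0.001,0.002,0,0,0,-0.25]' 20
```

```text
time_s: 19.95
ee_pos: [0.4724, 0.3669, 0.0107]
eef_rot: [3.141, 0.0, 2.967]
force: [-2.1, -1.7, 6.4]
grip_width: 0.0399
grip_force: 20.0
```

```bash
python3 -m pendant '[0,0,0,0,0,0,0.5, 0,0,0,0,0,0,0.5, 0,0,0,0,0,0,0.5, 0,0,0,0,0,0,0.5, 0,0,-0.03,0,0,0,0.5, 0,0,-0.1,0,0,0,0.5, 0,0,-0.18,0,0,0,0.5, 0,0,-0.18,0,0,0,0.5, 0,0,-0.18,0,0,0,0.5]' 20
python3 - <<'E'
from h import *
print(togo([.5377,.0865,.1],np.radians(163.5)))
c=vision.camera("top")
try: lab({"t":c},"green",(.5377,.087),.04); fitc({"t":c},"green",box(.13,.04,.008,.04),(.537,.086),.02,True)
except Exception as e: print(e)
E
```

```text
time_s: 20.85
ee_pos: [0.4726, 0.367, 0.1015]
eef_rot: [3.14, 0.002, 2.967]
force: [-0.8, -0.7, -0.4]
grip_width: 0.0707
grip_force: 0.0
(array([-0.2256, -0.5299,  0.0025]), array([0.0011, 0.001 , 0.0723]), array([-1.5000e-03,  1.7000e-03, -1.9277e+00]), 'q6', np.float64(-0.797), 'ee', array([0.4726, 0.367 , 0.1015]), array([3.1400e+00, 1.7000e-03, 2.9672e+00]))
green label t (array([535.4,  85.1]), 226)
green t [535.9  85.1] -17.52 rms 0.48
```

```bash
python3 -m pendant '[-0.2256,-0.53,0,0,0,0.0723,0.5, -0.2256,-0.53,0,0,0,0.0723,0.5, -0.2256,-0.53,0,0,0,0.0723,0.5, -0.2256,-0.53,0,0,0,0.0723,0.5, -0.2256,-0.53,0,0,0,0.0723,0.5, -0.2256,-0.53,0,0,0,0.0723,0.5, -0.2256,-0.53,0,0,0,0.0723,0.5, -0.2256,-0.53,0,0,0,0.0723,0.5, -0.2256,-0.53,0,0,0,0.0723,0.5]' 20
python3 - <<'E'
from h import *
print(togo([.5377,.0865,.0148],np.radians(163.2)))
cams={n:vision.camera(n) for n in("side","top")}
for k,c in cams.items():
  try: print(k,label(c,"yellow",(.473,.366),.036))
  except Exception as e: print(k,"no")
cv2.imwrite("pics/g.png",np.hstack([cv2.resize(cams["top"]["pixels"][y:y+130,x:x+130,::-1],None,fx=3,fy=3,interpolation=cv2.INTER_CUBIC) for x,y in((110,185),(230,155))]))
E
```

```text
time_s: 21.8
ee_pos: [0.5369, 0.0871, 0.0994]
eef_rot: [-3.141, -0.001, 2.854]
force: [-0.2, 0.6, 0.2]
grip_width: 0.0702
grip_force: 0.0
(array([-0.0021, -0.0006,  0.1692]), array([-0.0002, -0.0007,  0.0038]), array([ 1.1000e-03, -3.0000e-04, -1.9962e+00]), 'q6', np.float64(-1.19), 'ee', array([0.5369, 0.0871, 0.0994]), array([-3.1413e+00, -1.1000e-03,  2.8544e+00]))
side None
top (array([0.47000378, 0.36718214]), 203.78125)
```

View pics/g.png

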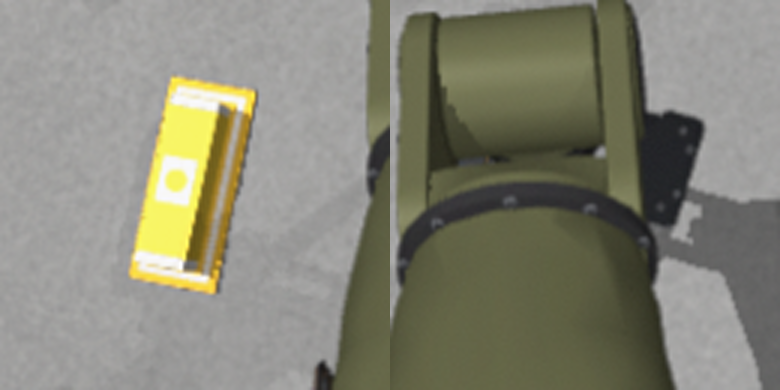

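The yellow carton lies on its mat, label at crop (178,180), about 1–2 mm from centre. Gripping green.

```bash
python3 -m pendant '[-0.002,-0.0006,0.07,0,0,0.003,0.5, -0.002,-0.0006,0.13,0,0,0.003,0.5, -0.002,-0.0006,0.169,0,0,0.003,0.5, -0.002,-0.0006,0.169,0,0,0.003,0.5, -0.002,-0.0006,0.169,0,0,0.003,0.5, -0.002,-0.0006,0.169,0,0,0.003,-0.25, -0.002,-0.0006,0.169,0,0,0.003,-0.25, -0.002,-0.0006,0.169,0,0,0.003,-0.25, -0.002,-0.0006,0.169,0,0,0.003,-0.25, -0.002,-0.0006,0.169,0,0,0.003,-0.25]' 20
python3 -m pendant '[0,0,-0.01,0,0,0,-0.25, 0,0,-0.05,0,0,0,-0.25, 0,0,-0.13,0,0,0,-0.25, 0,0,-0.22,0,0,0,-0.25, 0,0,-0.26,0,0,0,-0.25, 0,0,-0.26,0,0,0,-0.25, 0,0,-0.26,0,0,0,-0.25]' 20
python3 - <<'E'
from h import *
print(togo([.479,-.336,.14],np.radians(78.35)))
E
```

```text
time_s: 22.9
ee_pos: [0.5384, 0.0856, 0.0159]
eef_rot: [3.141, 0.001, 2.849]
force: [-1.5, -0.6, 3.9]
grip_width: 0.0399
grip_force: 20.0
time_s: 23.6
ee_pos: [0.5378, 0.0856, 0.1445]
eef_rot: [-3.141, -0.001, 2.849]
force: [-0.8, -0.7, -2.5]
grip_width: 0.04
grip_force: 20.0
(array([-0.1307, -0.8412,  0.0092]), array([-6.000e-04, -3.000e-04,  9.431e-01]), array([ 3.0000e-04, -6.0000e-04, -1.0569e+00]), 'q6', np.float64(-1.188), 'ee', array([0.5378, 0.0856, 0.1445]), array([-3.1412e+00, -9.0000e-04,  2.8489e+00]))
```

```bash
python3 -m pendant '[-0.01,-0.06,0,0,0,0.09,-0.25, -0.025,-0.15,0,0,0,0.18,-0.25, -0.038,-0.24,0,0,0,0.27,-0.25, -0.05,-0.33,0,0,0,0.36,-0.25, -0.065,-0.42,0,0,0,0.45,-0.25, -0.08,-0.51,0,0,0,0.54,-0.25, -0.093,-0.6,0,0,0,0.63,-0.25, -0.107,-0.69,0,0,0,0.72,-0.25, -0.12,-0.77,0,0,0,0.81,-0.25, -0.127,-0.815,0,0,0,0.9,-0.25, -0.1307,-0.841,0,0,0,0.943,-0.25, -0.1307,-0.841,0,0,0,0.943,-0.25]' 20
python3 -m pendant '[0,0,0,0,0,0,-0.25, 0,0,0,0,0,0,-0.25]' 20
python3 - <<'E'
from h import *
print(togo([.479,-.336,.061],np.radians(78.35)))
E
```

```text
time_s: 24.8
ee_pos: [0.4783, -0.3367, 0.143]
eef_rot: [-3.138, -0.001, 1.365]
force: [0.8, 0.4, -1.4]
grip_width: 0.0394
grip_force: 20.0
time_s: 25.0
ee_pos: [0.4795, -0.3348, 0.1447]
eef_rot: [-3.14, -0.001, 1.37]
force: [-0.0, 0.4, -1.2]
grip_width: 0.0399
grip_force: 20.0
(array([-0.0027, -0.0003,  0.1674]), array([-0.0007, -0.0005,  0.0018]), array([ 7.0000e-04, -1.2000e-03, -1.9982e+00]), 'q6', np.float64(-0.472), 'ee', array([ 0.4795, -0.3348,  0.1447]), array([-3.1404e+00, -7.0000e-04,  1.3702e+00]))
```

```bash
python3 -m pendant '[-0.002,0,0.06,0,0,0.001,-0.25, -0.002,0,0.11,0,0,0.001,-0.25, -0.002,0,0.15,0,0,0.001,-0.25, -0.002,0,0.175,0,0,0.001,-0.25, -0.002,0,0.185,0,0,0.001,-0.25, -0.002,0,0.19,0,0,0.001,-0.25, -0.002,0,0.192,0,0,0.001,-0.25, -0.002,0,0.192,0,0,0.001,-0.25, -0.002,0,0.192,0,0,0.001,-0.25]' 20
```

```text
time_s: 25.9
ee_pos: [0.4795, -0.337, 0.0501]
eef_rot: [3.141, 0.0, 1.366]
force: [1.0, 0.6, -1.2]
grip_width: 0.0402
grip_force: 20.0
```

```bash
python3 -m pendant '[0.001,0,0.002,0,0,0,-0.25, 0.002,0,0.0035,0,0,0,-0.25, 0.002,0,0.005,0,0,0,-0.25, 0.002,0,0.005,0,0,0,-0.25, 0.002,0,0.005,0,0,0,-0.25]' 20
```

```text
time_s: 26.4
ee_pos: [0.4795, -0.3359, 0.0479]
eef_rot: [3.141, 0.0, 1.366]
force: [-3.2, 1.9, 7.7]
grip_width: 0.0399
grip_force: 20.0
```

```bash
python3 -m pendant '[0,0,0,0,0,0,0.5, 0,0,0,0,0,0,0.5, 0,0,0,0,0,0,0.5, 0,0,0,0,0,0,0.5, 0,0,-0.03,0,0,0,0.5, 0,0,-0.1,0,0,0,0.5, 0,0,-0.2,0,0,0,0.5, 0,0,-0.26,0,0,0,0.5, 0,0,-0.26,0,0,0,0.5]' 20
python3 -m pendant '[0.85,0.1,0,0,0,0,0.5, 0.85,0.1,0,0,0,0,0.5, 0.85,0.1,0,0,0,0,0.5, 0.85,0.1,0,0,0,0,0.5, 0.85,0.1,0,0,0,0,0.5, 0.85,0.1,0,0,0,0,0.5, 0.85,0.1,0,0,0,0,0.5, 0.85,0.1,0,0,0,0,0.5, 0.85,0.1,0,0,0,0,0.5, 0.85,0.1,0,0,0,0,0.5, 0.85,0.1,0,0,0,0,0.5]' 20
python3 - <<'E'
from h import *
o=[]
for n,P in(("top",(.5211,-.3445,np.radians(-11.6))),("side",(.5249,-.347,np.radians(-11.6)))):
    c=vision.camera(n); cv2.imwrite(f"pics/f_{n}.png",c["pixels"][:,:,::-1]); im=cv2.resize(c["pixels"][:,:,::-1],None,fx=5,fy=5,interpolation=cv2.INTER_CUBIC)
    d=lambda M,col:cv2.polylines(im,[np.int32((cv2.convexHull(np.float32(proj(c,place(M,P))))+.5)*5)],True,col,1)
    for x in(.045,-.045): d(box(.04,.13,.072,.072,x),(0,255,255)); d(box(.04,.13,.04,.072,x),(255,0,255))
    u=(proj(c,place(np.array([[.0,0,.04]]),P))[0]*5).astype(int); o.append(im[u[1]-220:u[1]+220,u[0]-200:u[0]+200])
    for col,s,q in(("blue",.045,0),("green",-.045,0)):
        t=place(np.array([[s,0,0]]),P)[0,:2]
        try: print(n,col,np.round((label(c,col,t,.072)[0]-t)*1000,1))
        except Exception: print(n,col,"none")
    for col,t in(("red",(.499,-.121)),("yellow",(.473,.366))):
        try: print(n,col,label(c,col,t,.036))
        except Exception: print(n,col,"none")
b=np.hstack(o); f=cv2.imread("pics/f_top.png")[120:360,100:500]; f=cv2.resize(f,(266,160)); 
cv2.imwrite("pics/f.png",np.vstack([b,np.hstack([f,cv2.resize(cv2.imread("pics/f_side.png")[100:440,200:500],(266,160)),np.zeros((160,268,3),np.uint8)])]))
E
```

```text
time_s: 27.3
ee_pos: [0.4809, -0.3369, 0.1829]
eef_rot: [3.134, 0.004, 1.366]
force: [-0.4, -0.3, -0.3]
grip_width: 0.0706
grip_force: 0.0
time_s: 28.4
ee_pos: [0.6145, 0.0703, 0.1766]
eef_rot: [-3.141, 0.0, 1.367]
force: [-0.0, 0.8, -0.1]
grip_width: 0.0705
grip_force: 0.0
top blue [-1.3 -2.6]
top green [-0.1 -0.2]
top red (array([ 0.49229856, -0.11672756]), 1638.125)
top yellow (array([0.470092  , 0.36715388]), 204.78125)
side blue [-1.3 -0.9]
side green none
side red (array([ 0.50067239, -0.12152504]), 175.03125)
side yellow None
```

View pics/f.png

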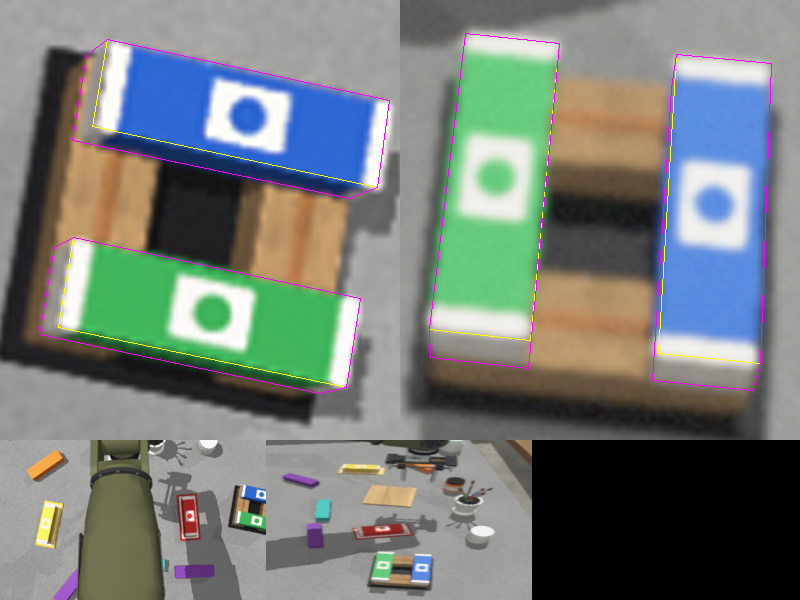

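Both crossing cartons match their slot outlines: green (210,312) is within 1 mm and blue (247,115) within about 2 mm. Red and yellow are centred on their mats, and the robot touches nothing.

```bash
python3 -c "
from station import order
print(order.hand_in())"
```

```text
the job is handed in; nothing more can be done
None
```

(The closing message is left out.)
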